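# Sweep the offcuts into the scrap pan

### The job

Clear the welding table: with your fingertips, sweep the three loose steel offcuts (the square-tube slice, the flat-bar piece and the angle-iron piece) along the table, up the lip and fully into the scrap pan, then move your hand clear. Only push them: do not lift or carry them, and do not flick them, and leave the fixture bolt, the magnetic square and the brush where they are.

Things in the scene. Friction and masses are not known exactly. Their poses are not given: they have to be found in the camera images.
- pan: Sheet-metal scrap pan like a dustpan, fixed to the table. Origin: at table height under the centre of its floor, which is 200 mm (x) by 130 mm (y) and 3 mm thick. Side walls at x = +-100 mm and back wall at y = +65 mm: 30 mm high, 3 mm thick. Mouth open to -y: a ramp without sides rises from the table at y = -95 mm to the floor at y = -65 mm. Loop handle 81 mm beyond the back wall
- tube_mid (a point): Loose offcut: slice of square steel tube standing on its cut face, 40 x 40 mm outside, 25 mm high, 4 mm wall, open through the middle from above, about 0.1 kg. The point is its centre, half-way up (12.5 mm above what it lies on); x and y run along its sides.
- bar_mid (a point): Loose offcut: solid flat-bar piece lying flat, 50 mm (its x) by 30 mm (its y), 14 mm high, about 0.16 kg. The point is its centre, 7 mm above what it lies on.
- angle_mid (a point): Loose offcut: short piece of angle iron standing on its cut end, so an L seen from above: legs 40 mm long outside, 6 mm thick, 28 mm high; about 0.1 kg. The point is its centre of mass, in the hollow of the L 12 mm in from both outer faces, 14 mm above what it stands on; from it the legs run towards its +x and +y, the corner lies at (-12, -12) mm.
- bolt: Bystander: loose steel fixture bolt standing upright, shank 28 mm, head 40 mm across, 50 mm high. Origin: centre of its underside.
- square: Bystander: loose grey magnetic welding square lying flat, an open triangle with 80 mm legs, 20 mm high. Origin: underside, centre of the 80 x 80 mm square around it; its legs lie along -y and -x.
- brush: Bystander: loose hand brush lying along its x, 190 mm long, under 50 mm wide and high. Origin: on its underside near the middle.

How it is judged (in metres and radians):
At the end, for the whole second after the job is handed in: Each offcut's centre is between the pan's side walls, at least 15 mm past the top of the lip, no more than 15 mm above its height when lying on the table, and at rest; the bolt, the magnetic square and the brush are within 15 mm of where they started (x of tube_mid in the frame of pan between -0.1 and 0.1 m and y of tube_mid in the frame of pan between -0.05 and 0.065 m and height (world z) of tube_mid below 0.0275 m and linear speed of each of tube, bar, angle below 0.01 m/s and x of bar_mid in the frame of pan between -0.1 and 0.1 m and y of bar_mid in the frame of pan between -0.05 and 0.065 m and height (world z) of bar_mid below 0.022 m and x of angle_mid in the frame of pan between -0.1 and 0.1 m and y of angle_mid in the frame of pan between -0.05 and 0.065 m and height (world z) of angle_mid below 0.029 m and distance of each of bolt, square, brush from where it was at the start of the episode below 0.015 m); the robot touches nothing.
It fails at once if an offcut is lifted (its centre more than 15 mm above its height on the table) (height (world z) of tube_mid above 0.0275 m or height (world z) of bar_mid above 0.022 m or height (world z) of angle_mid above 0.029 m).
It fails at once if an offcut is flicked (moves faster than 0.5 m/s) (linear speed of any of tube, bar, angle above 0.5 m/s).
It fails at once if the bolt, the magnetic square or the brush is moved more than 15 mm (distance of any of bolt, square, brush from where it was at the start of the episode above 0.015 m).
It fails at once if the bolt is tipped (angle between bolt's own z axis and vertical above 0.3 rad).
It also fails if it takes over 72 s, if anything falls off the work surface, if the arm or the gripper's body presses on something with over 40 N, if the wrist force passes 120 N, or if a joint passes its speed limit or range.

### The arm

A 6-joint arm with a two-finger parallel gripper is mounted at the origin on the work surface. World frame = base frame: x ahead of the robot, y to its left, z up, the work surface at z = 0. Lengths are in m, angles in degrees, forces in N, time in s.
With the tool pointing down it reaches from about 0.35 to 0.875 m from the base axis. Payload 4.2 kg.
Tool frame: the origin (TCP) lies midway between the tips of the shut fingers; the grasp point (between the pads) lies r.pinch_z behind it (r.pinch_z is the distance from the TCP to the grasp point, in m); z points along the fingers, y is the direction in which the jaws open and shut (so a half turn about z gives the same grasp; the last joint's range is limited). The gripper opens to 87 mm and grips with 3 to 60 N. Pads are 19 mm wide; open, the fingers measure 117 mm over their backs; the gripper's body (75 mm by 190 mm) begins 51 mm behind the grasp point.
Start: joints at [14.817, 22.042, 0.453, 0, -68.411, -14.817], TCP at [0.625, 0, 0.223] pointing down, gripper open.
Joint ranges: [-179.83, 179.83], [-69.29, 118.12], [-61.27, 80.66], [-181.25, 117.63], [-171.15, -9.14], [-177.46, 177.46]. Speed limits (degrees/s): [159.86, 159.86, 180, 180, 180, 180].

### API

Orientations are given as a 3x3 rotation matrix whose columns are the frame's x, y, z axes.
In Python, from station import r gives the robot as it stands. The module is installed in compiled form; this text tells all that it offers.
- The arm moves only by the tool play_rows, never from a script. Its argument "deltas" is a list of rows, each a list of 7 numbers: the shift along the tool's x, y, z in units of 25 mm (1.0 is 25 mm), then the turn, a rotation vector about the tool's x, y, z in units of 5 degrees (1.0 is 5 degrees), then the finger opening in mm, from 0 to 87. In form: [[tx, ty, tz, wx, wy, wz, fingers], ...]. A call has 1 to 12 rows; each row is the pose to reach, as a shift and turn from the pose commanded when the call began, along the tool's axes at that moment; what a row does not reach only later rows make up. A row lasts 1/10 s, in which the tool goes at most 50 mm and 8.59 degrees, less where a joint would pass 70% of its speed; a pose out of reach is approached as far as the arm can. A call with a gripper value outside its range is refused whole. The fingers move at their own pace and stop on an object; the grip force is fixed at half the most. Time passes only in rows, so rows that repeat a pose let the fingers close. It gives the time, the measured TCP pose, the force and the opening at its end, in the units of the state.
- r.sense(): the state, without advancing time (a new reading comes with each control period).
- r.capture(name): name is "scene" or "side" or "wrist"; returns a dict with "pixels" (384x512x3 uint8, red, green, blue), "camera_matrix" (3x3 intrinsics, pixels), "R" (3x3) and "t" (3): a world point X has camera coordinates R X + t; the wrist camera has in their place "T_tool_cam" (4x4, takes a point from camera to tool coordinates, whose origin is the TCP and whose axes are the flange's). Camera axes: x right, y down, z forward; pixel columns grow to the right and rows downward; lengths in m; the calibration is good to about 2 mm. The wrist camera is an equidistant fisheye: a pixel r from the principal point sees the ray r / f radians off the axis. A picture is of the moment at which its call begins: read the wrist's pose just before it. There is no depth.
- r.finish_job(): hands the job in, once; it reports no verdict.
Trained networks look in the newest picture that a camera, given by its name, has taken for a name from the list of things; names that differ only in an ending like _2 or _b are one class to them, and where a whole thing is asked for, a point or a joint stands for the part that bears it (a point fixed in the world has none). Each returns a list of dicts, best first, with "score" (0 to 1); they miss things now and then, are a little off and sometimes report something else, mostly with a low value. They report only what shows in the picture. A call takes as long as a camera call.
- r.spot_in(camera, target): "centre" ([x, y, z] in m, in world coordinates, good to about 4 mm: the middle of the surface that is visible of it).
- r.cut_out(camera, target): "region" (384x512 bool, what is visible of it).
The state is a dict: "time_s": time; "joints": joint angles; "joint_velocities": joint speeds; "effort": joint torques, N m; "tcp_pos": TCP position; "ee_rot": TCP orientation; "wrist_force": force on the tool from outside, world axes, zero at the start; "moment": the same for the moment, N m; "gripper_width": opening from 0.0 (shut) to 1.0 (fully open).
Only numpy, scipy, OpenCV 4.12 (cv2) and the standard library are available. Lean on these libraries where they do the work, as an engineer would, in place of code of your own. Each camera call takes 0.05 s, during which the arm holds its last target.

## Working session

There is one attempt and no reset: what is moved stays moved. The work goes in short steps, Python scripts to look and compute and a tool call to move; the robot and the scene stay as the last step left them, time stands still between calls to the robot, and variables do not carry over. Pictures are saved under pics/ and viewed, and the job is handed in when it is done.

Besides the shell and the picture viewer there is one more tool, called by a JSON object that holds its "method" and its "body". play_rows: Moves the arm, as the interface text tells. Its arguments: {"type":"object","properties":{"deltas":{"type":"array","items":{"type":"array","items":{"type":"number"}}}},"required":["deltas"]}

```bash
mkdir -p pics
python3 - <<'E'
from station import r
import cv2
s=r.sense();print(s['time_s'],s['tcp_pos'],s['ee_rot'],s['gripper_width'],r.pinch_z)
for c in ['scene','side','wrist']:
    p=r.capture(c);cv2.imwrite(f'pics/{c}0.png',p['pixels'][:,:,::-1])
    if c!='wrist': print(c,p['camera_matrix'].tolist(),p['R'].tolist(),p['t'].tolist())
    for n in ['pan','tube_mid','bar_mid','angle_mid','bolt','square','brush']:
        print(c,n,[(x['centre'],round(x['score'],2)) for x in r.spot_in(c,n)[:2]])
E
```

```text
0.0 [6.24400098e-01 2.00009387e-05 2.21472089e-01] [[-1.50983223e-04 -9.99997659e-01 -2.15843770e-03]
 [-9.99999983e-01  1.51202120e-04 -1.01252062e-04]
 [ 1.01578185e-04  2.15842237e-03 -9.99997665e-01]] 1.002211380276735 0.0187
scene [[375.8818401868762, 0.0, 249.58540935249107], [0.0, 375.8818401868762, 191.0100296480173], [0.0, 0.0, 1.0]] [[-0.1445855981410318, 0.9893897721543276, 0.014243720251665423], [0.856990047330572, 0.1324071245478558, -0.4980325412513849], [-0.4946342725555356, -0.059801606377891434, -0.8670413509678069]] [0.18586970550893345, -0.4912144478469184, 1.2279170698865987]
scene pan []
scene tube_mid [([0.7335, 0.0258, 0.0488], 0.72), ([0.4974, -0.05, 0.0145], 0.71)]
scene bar_mid [([0.6002, -0.0398, 0.0109], 0.66)]
scene angle_mid [([0.5192, -0.154, 0.0215], 0.7)]
scene bolt [([0.7311, 0.0258, 0.0487], 0.83)]
scene square [([0.7196, -0.1979, 0.0267], 0.9)]
scene brush [([0.5728, -0.3998, 0.0189], 0.58)]
side [[348.0654416765412, 0.0, 250.47254624876055], [0.0, 348.0654416765412, 192.75266067302], [0.0, 0.0, 1.0]] [[0.9586469232880662, -0.2843434402129788, -0.0
[... 186 characters left out ...]
9972, 0.6649180290231282]
side pan [([0.4945, 0.2261, 0.0029], 0.89), ([0.5904, -0.0509, 0.0132], 0.43)]
side tube_mid [([0.4814, -0.0502, 0.0156], 0.88)]
side bar_mid [([0.591, -0.0501, 0.0148], 0.79)]
side angle_mid [([0.5326, -0.1467, 0.0185], 0.72)]
side bolt [([0.7247, 0.0159, 0.0431], 0.69)]
side square [([0.7222, -0.2069, 0.0208], 0.92)]
side brush [([0.5641, -0.4043, 0.0208], 0.75)]
wrist pan [([0.5467, 0.1854, 0.0007], 0.64)]
wrist tube_mid [([0.4832, -0.0483, 0.0219], 0.67)]
wrist bar_mid [([0.5906, -0.0422, 0.0127], 0.69)]
wrist angle_mid [([0.5224, -0.1476, 0.0274], 0.8)]
wrist bolt [([0.7225, 0.0214, 0.0501], 0.75)]
wrist square [([0.7206, -0.1936, 0.0242], 0.63)]
wrist brush []
```

View pics/scene0.png

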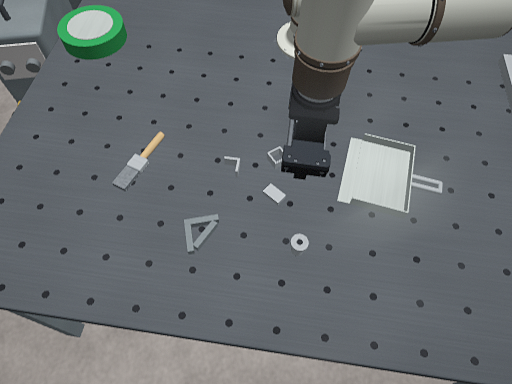

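View pics/side0.png

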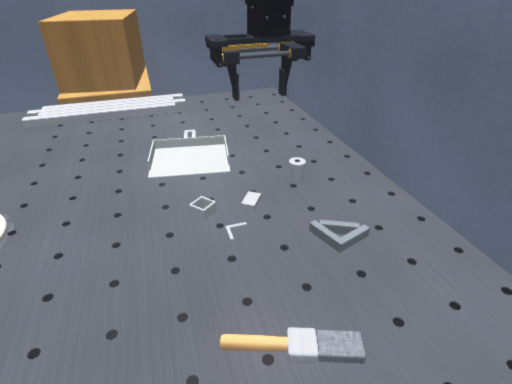

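View pics/wrist0.png

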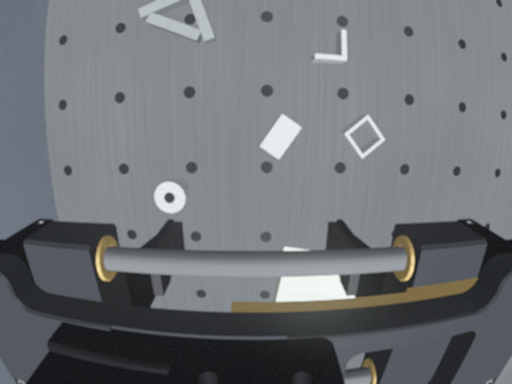

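```bash
cat > h.py <<'E'
import numpy as np,cv2
from station import r
X0,X1,Y0,Y1=0.35,0.85,-0.3,0.40
def rect(p,z=0.0,s=1100):
    # image: right = -y.. use col=(y-Y0), row=(X1-x)  -> ahead up, y to the right? flip so left=+y
    K=p['camera_matrix'];R=p['R'];t=p['t']
    pts=np.array([[X0,Y0,z],[X0,Y1,z],[X1,Y1,z],[X1,Y0,z]])
    c=(K@(R@pts.T+t[:,None]));uv=(c[:2]/c[2]).T.astype(np.float32)
    d=np.array([[(Y1-a[1])*s,(X1-a[0])*s] for a in pts],np.float32)
    H=cv2.getPerspectiveTransform(uv,d)
    im=cv2.warpPerspective(p['pixels'][:,:,::-1].copy(),H,(int((Y1-Y0)*s),int((X1-X0)*s)),flags=cv2.INTER_CUBIC)
    for y in np.arange(Y0,Y1,.05):
        cv2.line(im,(int((Y1-y)*s),0),(int((Y1-y)*s),999),(0,255,255),1);cv2.putText(im,f'{y:.2f}',(int((Y1-y)*s),10),0,.35,(0,255,0))
    for x in np.arange(X0,X1,.05):
        cv2.line(im,(0,int((X1-x)*s)),(999,int((X1-x)*s)),(0,255,255),1);cv2.putText(im,f'{x:.2f}',(0,int((X1-x)*s)),0,.35,(0,255,0))
    return im
E
python3 - <<'E'
from h import *
for c in ['scene','side']:
    cv2.imwrite(f'pics/{c}r.png',rect(r.capture(c)))
E
```

```text
(no output)
```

View pics/scener.png

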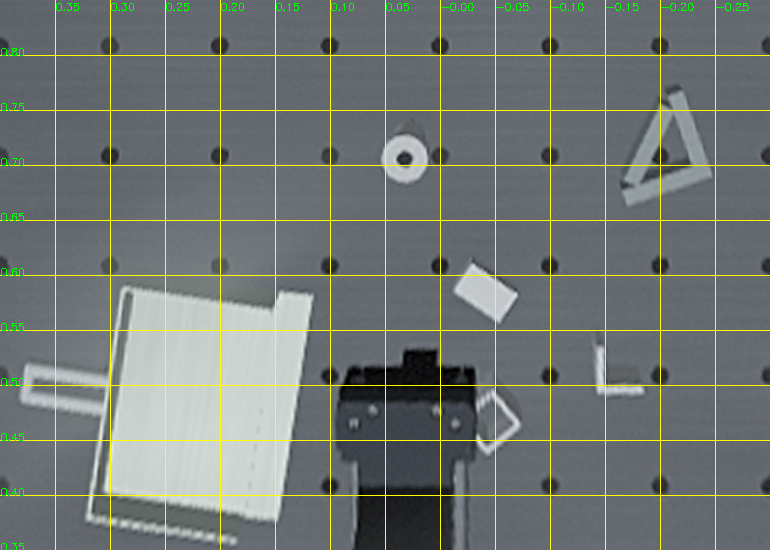

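View pics/sider.png

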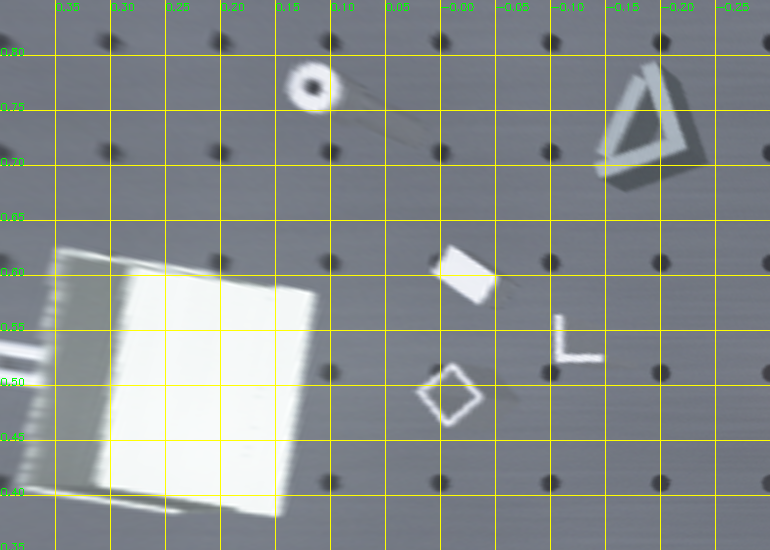

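Run:
```python
from h import *
e=np.deg2rad(0)
for c in ['scene','side']:
    p=r.capture(c)
    for n,z in [('tube_mid',.025),('bar_mid',.014),('angle_mid',.028)]:
        d=r.cut_out(c,n)
        for k in d[:2]:
            m=k['region'].astype(np.uint8)
            cs,_=cv2.findContours(m,0,2);q=max(cs,key=cv2.contourArea)[:,0].astype(float)
            K,R,t=p['camera_matrix'],p['R'],p['t']
            ray=(R.T@np.linalg.inv(K)@np.c_[q,np.ones(len(q))].T).T;o=-R.T@t
            w=(o+ray*((z-o[2])/ray[:,2])[:,None])[:,:2]
            b=cv2.minAreaRect((w*1000).astype(np.float32))
            print(c,n,round(k['score'],2),np.round(b[0],0),np.round(b[1],0),round(b[2]),np.round(cv2.boxPoints(b)).tolist())
    for z in [.025]: cv2.imwrite(f'pics/{c}r25.png',rect(p,z)[150:500,350:700].repeat(2,0).repeat(2,1)[:600])
```

```text
scene tube_mid 0.63 [496. -53.] [57. 36.] 6 [[466.0, -38.0], [470.0, -73.0], [526.0, -68.0], [523.0, -32.0]]
scene bar_mid 0.78 [596. -42.] [53. 38.] 56 [[566.0, -53.0], [597.0, -75.0], [627.0, -31.0], [596.0, -9.0]]
scene angle_mid 0.46 [ 543. -155.] [60. 38.] 9 [[510.0, -141.0], [516.0, -179.0], [575.0, -169.0], [569.0, -132.0]]
side tube_mid 0.93 [486. -62.] [67. 66.] 39 [[439.0, -58.0], [481.0, -109.0], [533.0, -67.0], [491.0, -16.0]]
side bar_mid 0.52 [592. -50.] [67. 35.] 57 [[559.0, -69.0], [588.0, -88.0], [625.0, -32.0], [596.0, -13.0]]
side angle_mid 0.61 [ 528. -175.] [72. 38.] 77 [[502.0, -206.0], [538.0, -214.0], [555.0, -144.0], [518.0, -135.0]]
```

View pics/sider25.png

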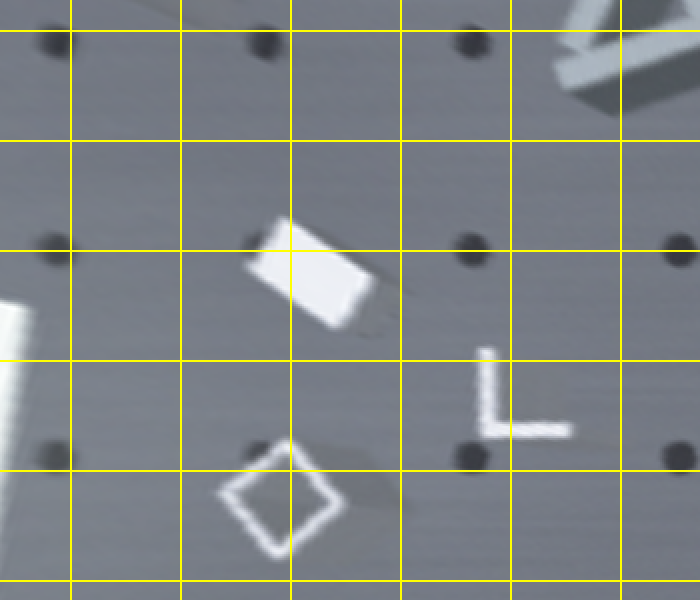

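View pics/scener25.png

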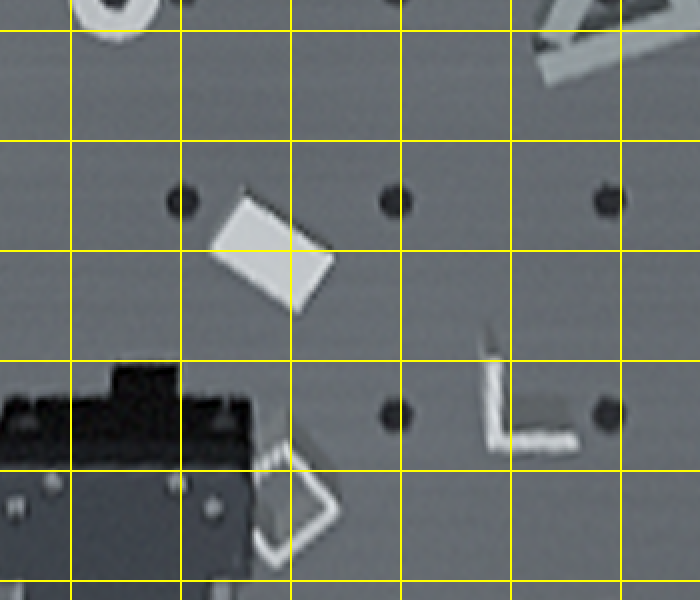

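{"method": "play_rows", "body": {"deltas": [[0.9,1.3,1,0,0,-0.5,30],[1.9,2.6,2,0,0,-1,30],[2.9,3.9,3,0,0,-1.5,30],[3.8,5.24,4,0,0,-2,30],[3.8,5.24,5.5,0,0,-2,30],[3.8,5.24,6.9,0,0,-2,30],[3.8,5.24,7.8,0,0,-2,30],[3.8,5.24,8.3,0,0,-2,30],[3.8,5.24,8.5,0,0,-2,30],[3.8,5.24,8.5,0,0,-2,30],[3.8,5.24,8.5,0,0,-2,30]]}}

```text
time_s: 2.8
tcp_pos: [0.4948, -0.0949, 0.0108]
ee_rot: [[0.174, -0.985, 0.002], [-0.985, -0.174, 0.0], [0.0, -0.002, -1.0]]
wrist_force: [0.0, -0.5, 0.2]
gripper_width: 0.346
```

```bash
cat > look.py <<'E'
import sys
from h import *
n=sys.argv[1]
a=rect(r.capture('side'),.015,900);cv2.imwrite(f'pics/{n}_side.png',a)
b=rect(r.capture('scene'),.015,900);cv2.imwrite(f'pics/{n}_scene.png',b)
w=r.capture('wrist')['pixels'][:,:,::-1];cv2.imwrite(f'pics/{n}_wrist.png',w)
s=r.sense();print(s['time_s'],s['tcp_pos'],np.round(s['ee_rot'],3).tolist(),s['wrist_force'],s['gripper_width'])
E
python3 look.py a
```

```text
2.95 [ 0.49465512 -0.09487423  0.01097096] [[0.174, -0.985, 0.002], [-0.985, -0.174, 0.0], [0.0, -0.002, -1.0]] [0.20522122 0.79884746 0.06259827] 0.3473613240325077
```

View pics/a_side.png

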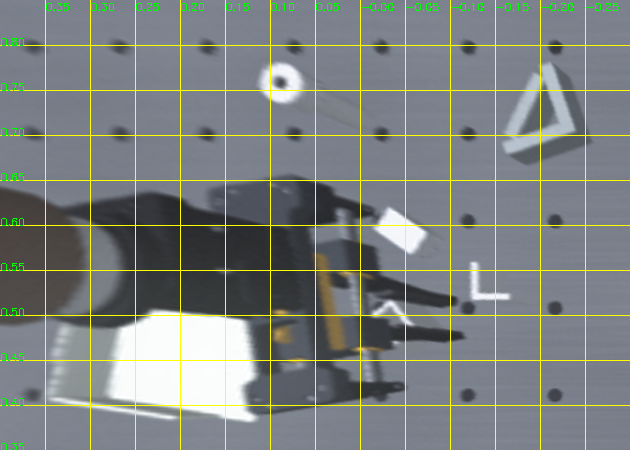

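View pics/a_wrist.png

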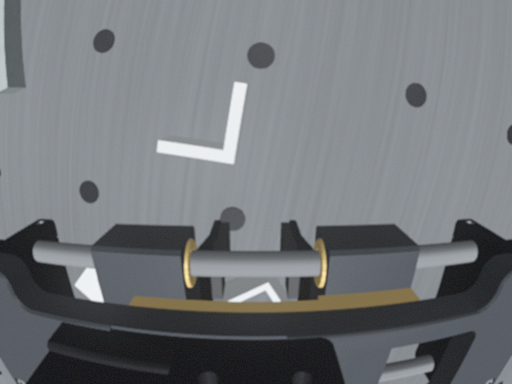

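{"method": "play_rows", "body": {"deltas": [[-0.4,0,0,0,0,0,30],[-0.8,0,0,0,0,0,30],[-1.2,0,0,0,0,0,30],[-1.6,0,0,0,0,0,30],[-2.0,0,0,0,0,0,30],[-2.4,0,0,0,0,0,30],[-2.8,0,0,0,0,0,30],[-3.2,0,0,0,0,0,30],[-3.6,0,0,0,0,0,30],[-4,0,0,0,0,0,30],[-4.4,0,0,0,0,0,30],[-4.8,0,0,0,0,0,30]]}}

```text
time_s: 4.15
tcp_pos: [0.4729, 0.024, 0.0101]
ee_rot: [[0.174, -0.985, -0.0], [-0.985, -0.174, -0.0], [0.0, 0.0, -1.0]]
wrist_force: [0.7, -1.9, 0.8]
gripper_width: 0.343
```

```bash
python3 look.py b
```

```text
4.3 [0.47295113 0.02396267 0.00992794] [[0.175, -0.985, -0.0], [-0.985, -0.175, 0.0], [-0.0, 0.0, -1.0]] [ 0.35497368  0.40133538 -0.1140098 ] 0.3474779900382023
```

View pics/b_scene.png

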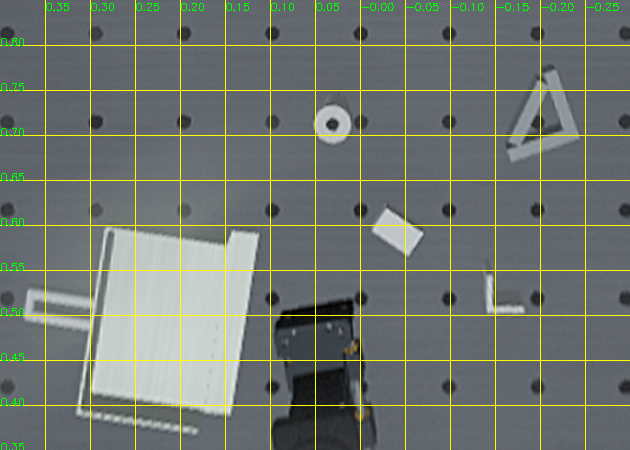

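View pics/b_wrist.png

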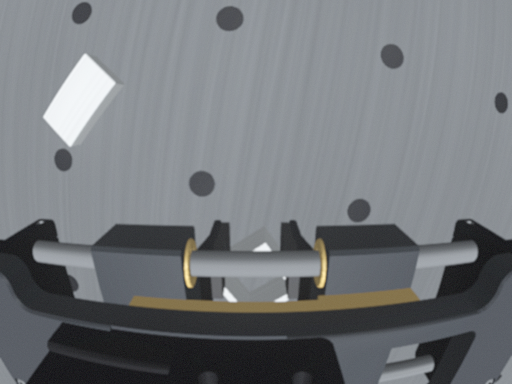

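View pics/b_side.png

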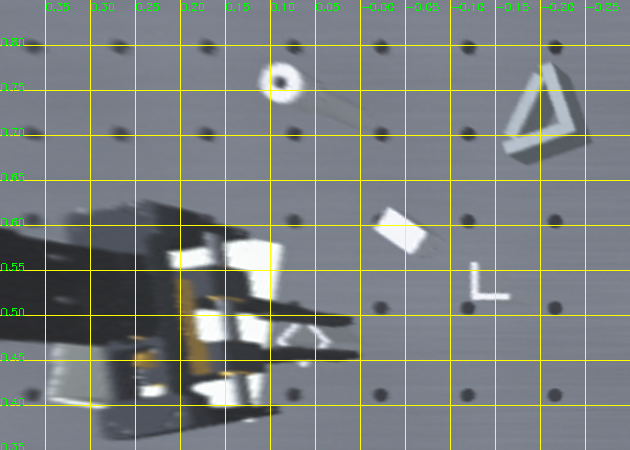

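{"method": "play_rows", "body": {"deltas": [[-0.4,0,0,0,0,0,30],[-0.8,0,0,0,0,0,30],[-1.2,0,0,0,0,0,30],[-1.6,0,0,0,0,0,30],[-2.0,0,0,0,0,0,30],[-2.4,0,0,0,0,0,30],[-2.8,0,0,0,0,0,30],[-3.2,0,0,0,0,0,30],[-3.6,0,0,0,0,0,30],[-4,0,0,0,0,0,30],[-4.4,0,0,0,0,0,30],[-4.8,0,0,0,0,0,30]]}}

```text
time_s: 5.5
tcp_pos: [0.4522, 0.142, 0.0102]
ee_rot: [[0.174, -0.985, -0.0], [-0.985, -0.174, -0.0], [0.0, 0.0, -1.0]]
wrist_force: [1.3, -3.7, 4.5]
gripper_width: 0.342
```

```bash
python3 look.py c
```

```text
5.65 [0.45233046 0.14231905 0.00996642] [[0.175, -0.985, 0.0], [-0.985, -0.175, 0.001], [-0.001, -0.001, -1.0]] [-0.91542949  0.63017836  0.1165473 ] 0.3447613458766612
```

View pics/c_side.png

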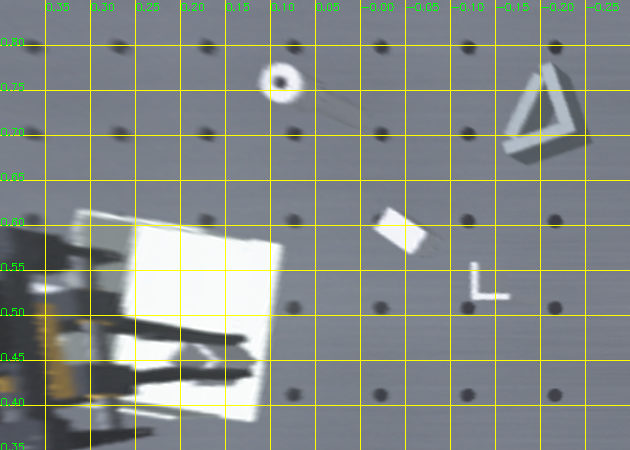

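View pics/c_wrist.png

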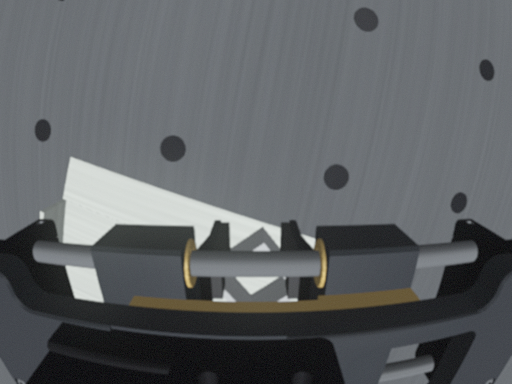

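{"method": "play_rows", "body": {"deltas": [[-0.4,0,0,0,0,0,30],[-0.8,0,0,0,0,0,30],[-1.2,0,0,0,0,0,30],[-1.6,0,0,0,0,0,30],[-2.0,0,0,0,0,0,30],[-2.4,0,0,0,0,0,30],[-2.8,0,0,0,0,0,30],[-3.1,0,0,0,0,0,30],[-3.4,0,0,0,0,0,30],[-3.4,0,0,0,0,0,30],[-2.9,0,0,0,0,0,30],[-2.0,0,0,0,0,0,30]]}}

```text
time_s: 6.85
tcp_pos: [0.4439, 0.1905, 0.0102]
ee_rot: [[0.175, -0.984, 0.001], [-0.984, -0.175, 0.001], [-0.0, -0.001, -1.0]]
wrist_force: [0.1, -0.4, 0.4]
gripper_width: 0.345
```

{"method": "play_rows", "body": {"deltas": [[1,0,-0.5,0,0,0,25],[2.2,0,-1.5,0,0,0,25],[3.8,0,-2.5,0,0,0,25],[5.5,0,-3.2,0,0,0,25],[7.2,0,-3.2,0,0,0,25],[8,0,-3.2,0,0,0,25]]}}

```text
time_s: 7.45
tcp_pos: [0.478, -0.0099, 0.0908]
ee_rot: [[0.17, -0.985, 0.001], [-0.985, -0.17, 0.001], [-0.0, -0.001, -1.0]]
wrist_force: [-0.4, 1.5, -0.4]
gripper_width: 0.285
```

```bash
python3 look.py d
```

```text
7.6 [ 0.47779337 -0.00832692  0.09000298] [[0.17, -0.985, -0.0], [-0.985, -0.17, 0.0], [-0.0, 0.0, -1.0]] [0.28163654 0.23939679 0.59225122] 0.28815982327752765
```

View pics/d_side.png

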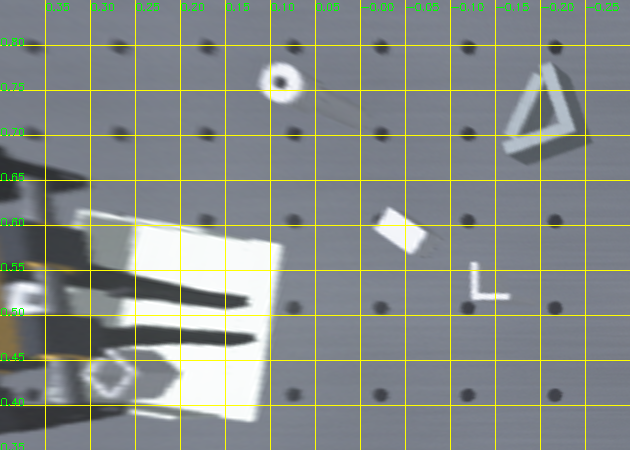

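View pics/d_scene.png

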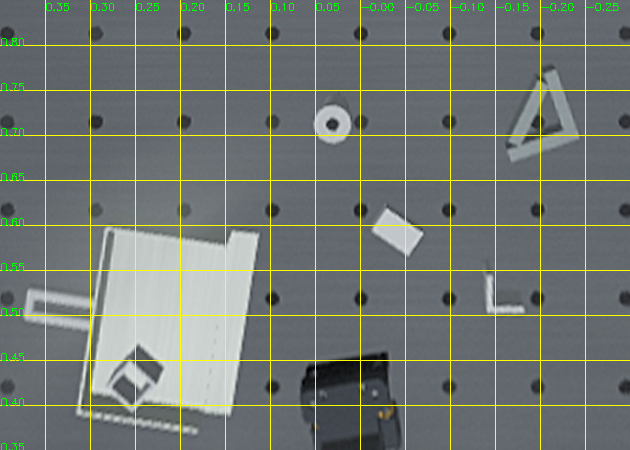

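{"method": "play_rows", "body": {"deltas": [[1.2,-1,0,0,0,0,27],[2.4,-2,0,0,0,0,27],[3.5,-3,0,0,0,0,27],[4.5,-3.9,0.3,0,0,0,27],[4.5,-3.9,1.5,0,0,0,27],[4.5,-3.9,2.5,0,0,0,27],[4.5,-3.9,3,0,0,0,27],[4.5,-3.9,3.2,0,0,0,27],[4.5,-3.9,3.2,0,0,0,27]]}}

```text
time_s: 8.5
tcp_pos: [0.5939, -0.0997, 0.0099]
ee_rot: [[0.175, -0.985, -0.001], [-0.985, -0.175, -0.0], [0.0, 0.001, -1.0]]
wrist_force: [0.5, -0.4, 0.2]
gripper_width: 0.312
```

```bash
python3 look.py e
```

```text
8.65 [ 0.5949011  -0.09989293  0.01147048] [[0.174, -0.985, 0.003], [-0.985, -0.174, 0.0], [0.0, -0.003, -1.0]] [ 0.54394205 -0.57503582  0.83865938] 0.3152641695458127
```

View pics/e_side.png

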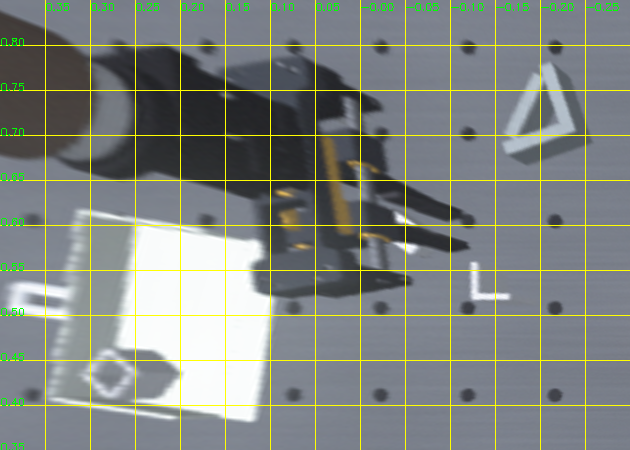

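View pics/e_wrist.png

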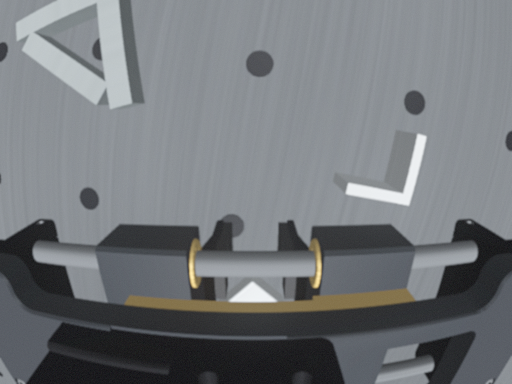

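{"method": "play_rows", "body": {"deltas": [[0,0,0.13,0,0,0,27],[-0.3,-0.01,0.13,0,0,0,27],[-0.6,-0.02,0.13,0,0,0,27],[-1.0,-0.04,0.13,0,0,0,27],[-1.4,-0.05,0.13,0,0,0,27],[-1.8,-0.07,0.13,0,0,0,27],[-2.2,-0.08,0.13,0,0,0,27],[-2.6,-0.1,0.13,0,0,0,27],[-3.0,-0.11,0.13,0,0,0,27],[-3.4,-0.13,0.13,0,0,0,27],[-3.8,-0.15,0.13,0,0,0,27],[-4.2,-0.16,0.13,0,0,0,27]]}}

```text
time_s: 9.85
tcp_pos: [0.5796, 0.0047, 0.0068]
ee_rot: [[0.174, -0.985, 0.0], [-0.985, -0.174, -0.0], [0.0, -0.0, -1.0]]
wrist_force: [0.6, -1.2, 0.9]
gripper_width: 0.314
```

```bash
python3 look.py f
```

```text
10.0 [0.57948577 0.00477028 0.00671987] [[0.175, -0.985, -0.0], [-0.985, -0.175, 0.0], [-0.0, 0.0, -1.0]] [-0.31971515  0.0633698  -0.81664429] 0.3065858610493905
```

View pics/f_side.png

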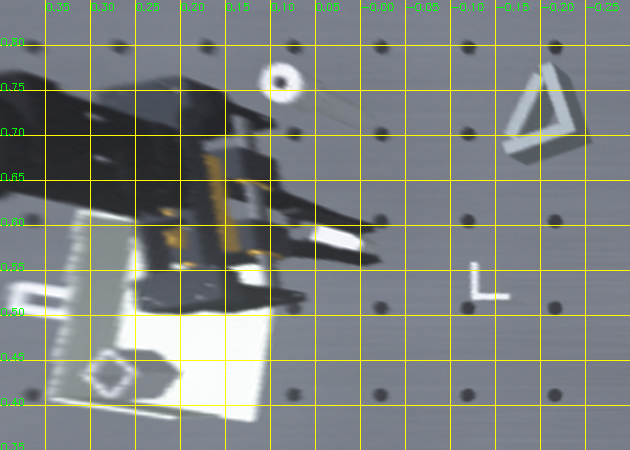

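View pics/f_scene.png

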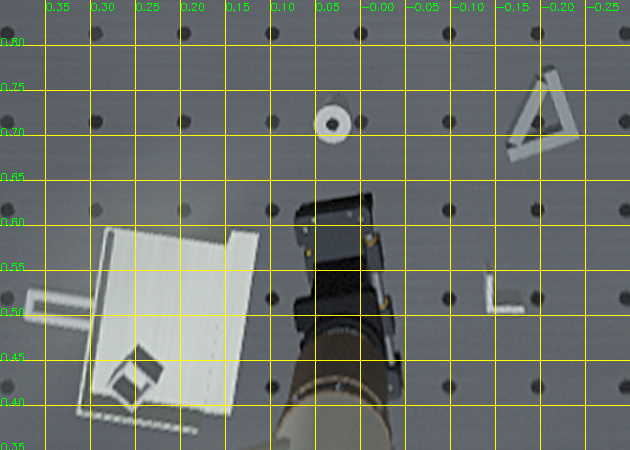

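View pics/f_wrist.png

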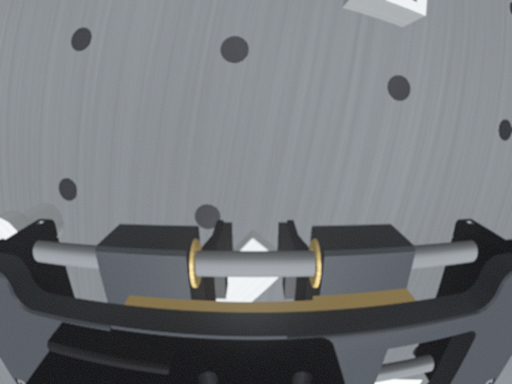

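{"method": "play_rows", "body": {"deltas": [[-0.4,0.08,0,0,0,0,27],[-0.8,0.16,0,0,0,0,27],[-1.2,0.25,0,0,0,0,27],[-1.6,0.33,0,0,0,0,27],[-2.0,0.42,0,0,0,0,27],[-2.4,0.5,0,0,0,0,27],[-2.8,0.58,0,0,0,0,27],[-3.2,0.66,0,0,0,0,27],[-3.6,0.74,0,0,0,0,27],[-4.0,0.83,0,0,0,0,27],[-4.4,0.91,0,0,0,0,27],[-4.7,0.97,0,0,0,0,27]]}}

```text
time_s: 11.2
tcp_pos: [0.5351, 0.1162, 0.007]
ee_rot: [[0.174, -0.985, 0.0], [-0.985, -0.174, 0.0], [0.0, -0.0, -1.0]]
wrist_force: [1.8, -1.8, 1.0]
gripper_width: 0.31
```

```bash
python3 look.py g
```

```text
11.35 [0.53507754 0.11606016 0.00671677] [[0.174, -0.985, -0.0], [-0.985, -0.174, 0.0], [-0.0, 0.0, -1.0]] [ 0.00115956  0.01577643 -0.11957751] 0.3098450447710117
```

View pics/g_side.png

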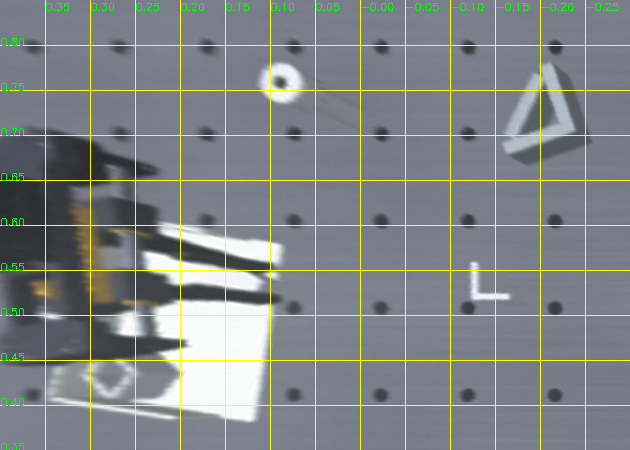

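View pics/g_wrist.png

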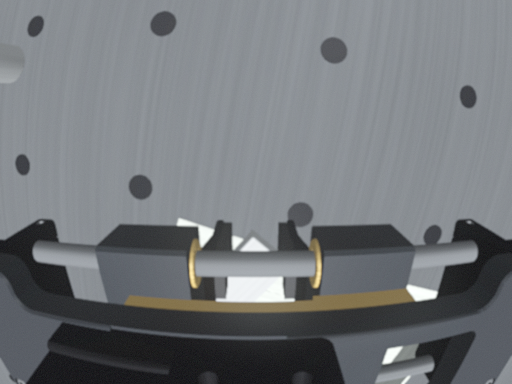

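{"method": "play_rows", "body": {"deltas": [[-0.3,-0.09,0,0,0,0.3,27],[-0.6,-0.18,-0.03,0,0,0.6,27],[-0.95,-0.28,-0.06,0,0,0.9,27],[-1.3,-0.4,-0.06,0,0,1.2,27],[-1.65,-0.5,-0.06,0,0,1.5,27],[-2.0,-0.62,-0.06,0,0,1.8,27],[-2.35,-0.73,-0.06,0,0,2.1,27],[-2.7,-0.84,-0.06,0,0,2.4,27],[-3.05,-0.95,-0.06,0,0,2.7,27],[-3.3,-1.02,-0.06,0,0,2.7,27],[-3.3,-1.02,-0.06,0,0,2.7,27]]}}

```text
time_s: 12.45
tcp_pos: [0.5462, 0.2016, 0.0081]
ee_rot: [[-0.06, -0.998, 0.0], [-0.998, 0.06, 0.0], [-0.0, -0.0, -1.0]]
wrist_force: [0.2, 1.2, 0.8]
gripper_width: 0.308
```

```bash
python3 look.py i
```

```text
12.6 [0.5460832  0.20089689 0.0082023 ] [[-0.061, -0.998, -0.0], [-0.998, 0.061, 0.0], [-0.0, 0.0, -1.0]] [ 0.47579864 -0.60596678  0.39635682] 0.3135350382553863
```

View pics/i_side.png

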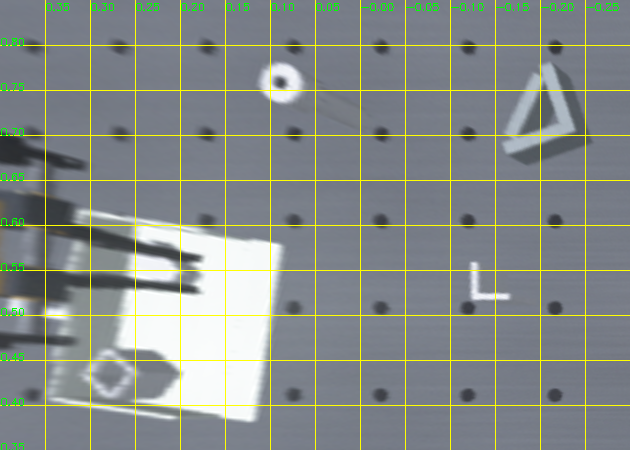

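View pics/i_wrist.png

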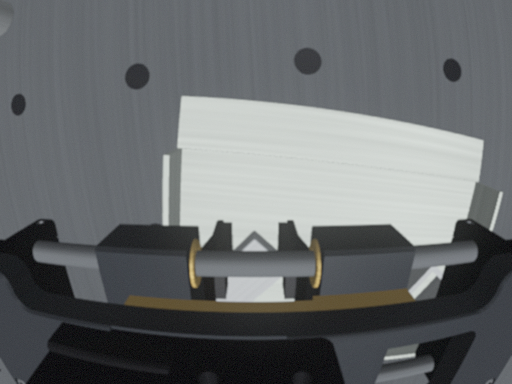

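{"method": "play_rows", "body": {"deltas": [[0.3,0,0,0,0,0,27],[0.9,0,0,0,0,0,27],[1.8,0,0,0,0,0,27],[2.5,0,-0.8,0,0,0,10],[3.5,0,-2,0,0,0,0],[5,0,-3.2,0,0,-0.3,0],[6.5,0,-3.2,0,0,-0.7,0],[8,0,-3.2,0,0,-0.7,0],[9.5,0,-3.2,0,0,-0.7,0],[11,0,-3.2,0,0,-0.7,0],[12,0,-3.2,0,0,-0.7,0],[12,0,-3.2,0,0,-0.7,0]]}}

```text
time_s: 13.8
tcp_pos: [0.5262, -0.1019, 0.0882]
ee_rot: [[-0.005, -1.0, -0.001], [-1.0, 0.005, -0.0], [0.0, 0.001, -1.0]]
wrist_force: [0.2, 0.9, 0.1]
gripper_width: 0.005
```

```bash
python3 look.py j
```

```text
13.95 [ 0.52730783 -0.09873463  0.08828514] [[-0.001, -1.0, -0.0], [-1.0, 0.001, 0.0], [-0.0, 0.0, -1.0]] [ 0.14173771 -0.02694628  0.12644331] 0.009408706567014497
```

View pics/j_side.png

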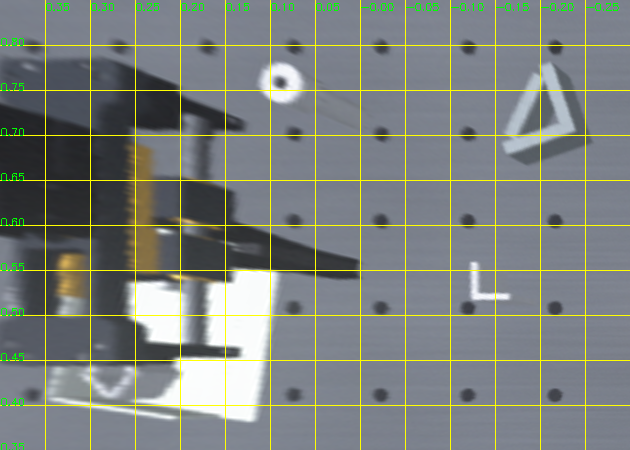

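View pics/j_scene.png

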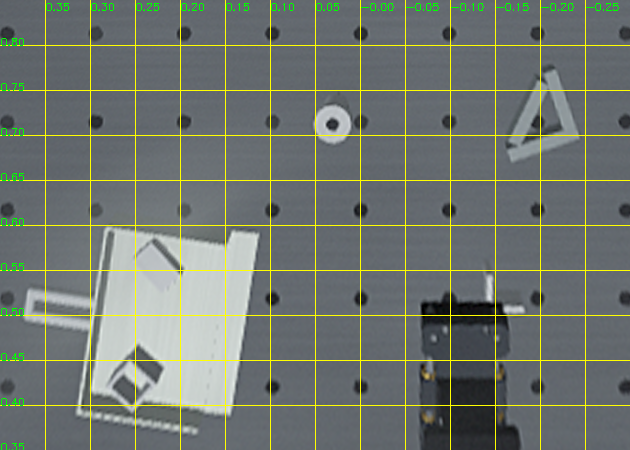

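View pics/j_wrist.png

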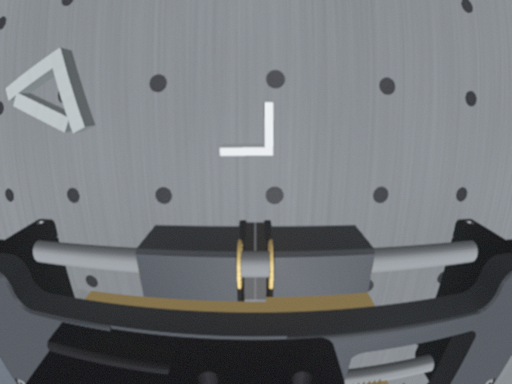

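{"method": "play_rows", "body": {"deltas": [[1.5,-0.3,0,0,0,0,0],[3.25,-0.5,0,0,0,0,0],[3.25,-0.5,0,0,0,0,0],[3.25,-0.5,1.2,0,0,0,0],[3.25,-0.5,2.0,0,0,0,0],[3.25,-0.5,2.0,0,0,0,0]]}}

```text
time_s: 14.55
tcp_pos: [0.5379, -0.1783, 0.0356]
ee_rot: [[0.001, -1.0, -0.007], [-1.0, -0.001, 0.001], [-0.001, 0.007, -1.0]]
wrist_force: [0.1, -0.2, 0.6]
gripper_width: 0.006
```

```bash
python3 look.py k
```

```text
14.7 [ 0.54124886 -0.1789349   0.03924536] [[0.002, -1.0, 0.002], [-1.0, -0.002, -0.0], [0.0, -0.002, -1.0]] [-0.25371601  0.68737218 -0.14161784] 0.00543002143626162
```

View pics/k_side.png

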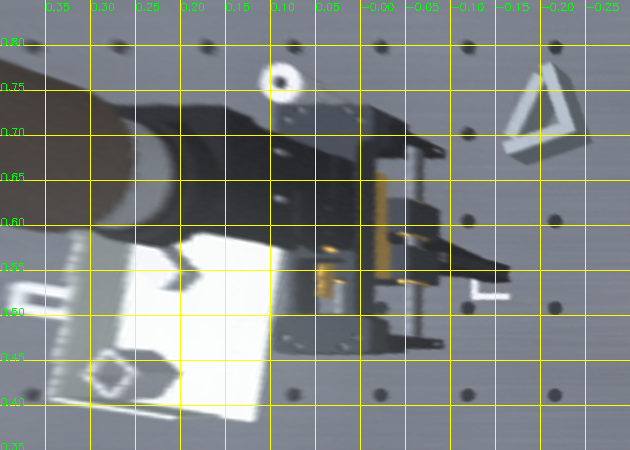

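View pics/k_wrist.png

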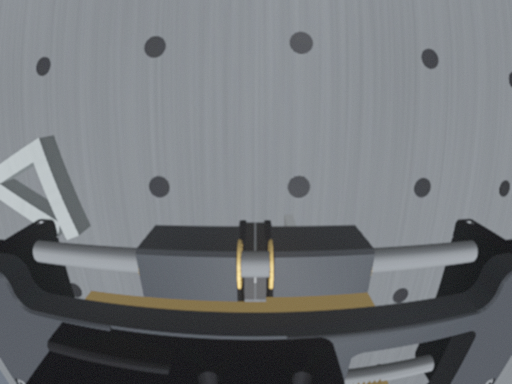

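{"method": "play_rows", "body": {"deltas": [[0,0,0.6,0,0,0,0],[0,0,1.15,0,0,0,0],[0,0,1.15,0,0,0,0],[-0.3,0.1,1.15,0,0,0,0],[-0.6,0.2,1.15,0,0,0,0],[-0.9,0.3,1.15,0,0,0,0],[-1.2,0.34,1.15,0,0,0,0],[-1.6,0.38,1.15,0,0,0,0],[-2.0,0.42,1.15,0,0,0,0],[-2.4,0.46,1.15,0,0,0,0],[-2.8,0.5,1.15,0,0,0,0]]}}

```text
time_s: 15.8
tcp_pos: [0.5277, -0.1087, 0.0096]
ee_rot: [[0.0, -1.0, -0.0], [-1.0, -0.0, -0.0], [0.0, 0.0, -1.0]]
wrist_force: [1.0, -0.8, 1.2]
gripper_width: 0.007
```

```bash
python3 look.py l
```

```text
15.95 [ 0.52766674 -0.10876371  0.00942141] [[0.001, -1.0, -0.0], [-1.0, -0.001, 0.0], [-0.0, 0.0, -1.0]] [-0.72507423 -0.41346624  0.60865276] 0.009429581078688307
```

View pics/l_side.png

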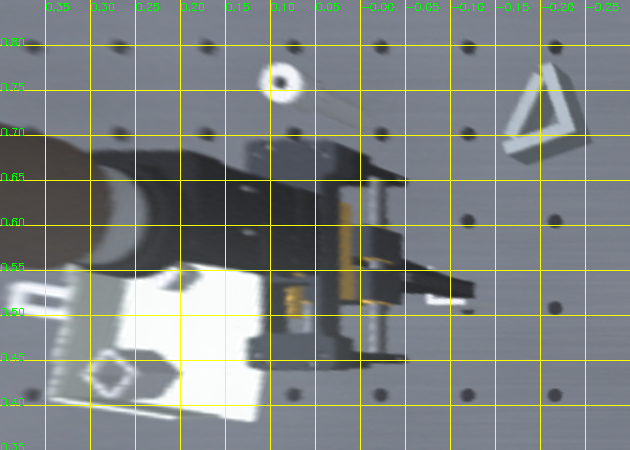

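View pics/l_wrist.png

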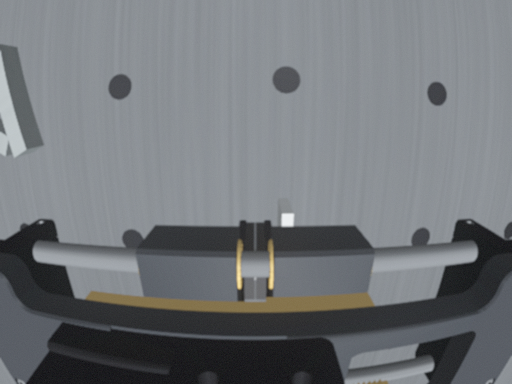

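{"method": "play_rows", "body": {"deltas": [[-0.4,0.04,0,0,0,0,0],[-0.8,0.08,0,0,0,0,0],[-1.2,0.13,0,0,0,0,0],[-1.6,0.17,0,0,0,0,0],[-2.0,0.21,0,0,0,0,0],[-2.4,0.25,0,0,0,0,0],[-2.8,0.29,0,0,0,0,0],[-3.2,0.33,0,0,0,0,0],[-3.6,0.38,0,0,0,0,0],[-4.0,0.42,0,0,0,0,0],[-4.4,0.46,0,0,0,0,0],[-4.8,0.5,0,0,0,0,0]]}}

```text
time_s: 17.15
tcp_pos: [0.5152, 0.0112, 0.0096]
ee_rot: [[-0.0, -1.0, 0.0], [-1.0, 0.0, 0.0], [-0.0, -0.0, -1.0]]
wrist_force: [-0.0, 0.3, 0.1]
gripper_width: 0.006
```

```bash
python3 look.py m
```

```text
17.3 [0.51539945 0.01113877 0.00962631] [[0.001, -1.0, 0.0], [-1.0, -0.001, 0.0], [-0.0, -0.0, -1.0]] [-0.38782672 -0.08703133  0.31054661] 0.009357691155530532
```

View pics/m_side.png

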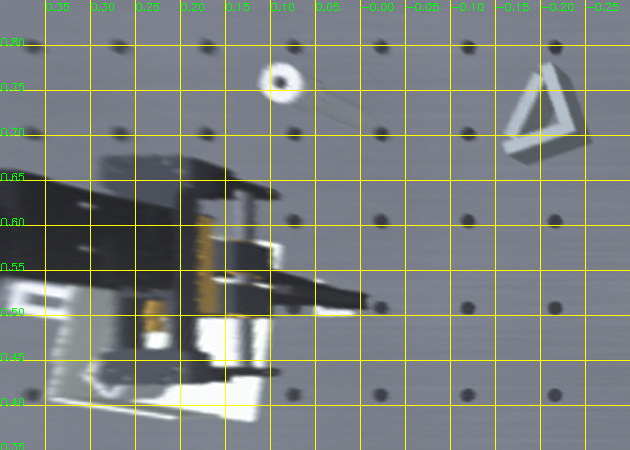

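View pics/m_wrist.png

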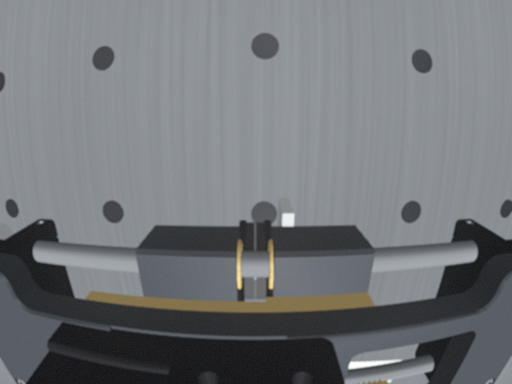

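Stable nesting: the leg end stays at (287,219) in the wrist view. Continuing.

{"method": "play_rows", "body": {"deltas": [[-0.4,0.04,0,0,0,0,0],[-0.8,0.08,0,0,0,0,0],[-1.2,0.13,0,0,0,0,0],[-1.6,0.17,0,0,0,0,0],[-2.0,0.21,0,0,0,0,0],[-2.4,0.25,0,0,0,0,0],[-2.8,0.29,0,0,0,0,0],[-3.2,0.33,0,0,0,0,0],[-3.6,0.38,0,0,0,0,0],[-4.0,0.42,0,0,0,0,0],[-4.4,0.46,0,0,0,0,0],[-4.8,0.5,0,0,0,0,0]]}}

```text
time_s: 18.5
tcp_pos: [0.5027, 0.131, 0.0097]
ee_rot: [[0.0, -1.0, -0.0], [-1.0, -0.0, -0.0], [0.0, 0.0, -1.0]]
wrist_force: [-0.4, -2.3, 0.5]
gripper_width: 0.004
```

```bash
python3 look.py n
```

```text
18.65 [0.50283749 0.13119752 0.00952244] [[0.001, -1.0, 0.0], [-1.0, -0.001, 0.0], [-0.0, -0.0, -1.0]] [-1.26171766 -0.8477543   1.31728171] 0.004786155570072975
```

View pics/n_side.png

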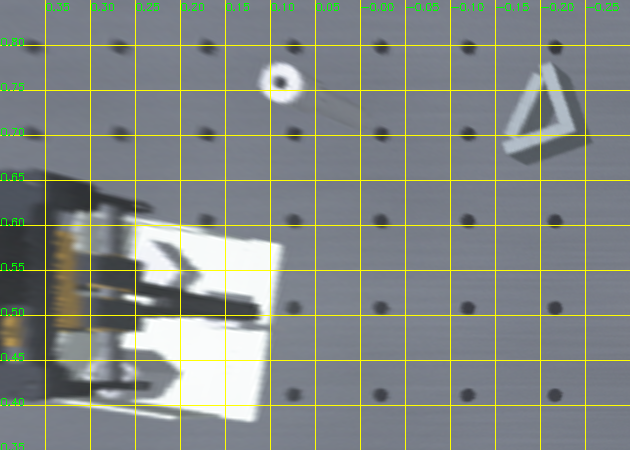

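View pics/n_wrist.png

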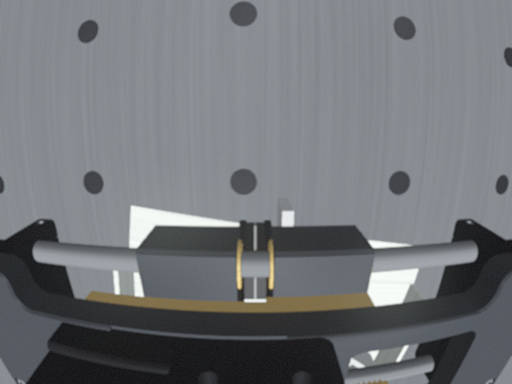

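{"method": "play_rows", "body": {"deltas": [[-0.4,0.04,0,0,0,0,0],[-0.8,0.08,-0.03,0,0,0,0],[-1.2,0.13,-0.05,0,0,0,0],[-1.6,0.17,-0.05,0,0,0,0],[-2.0,0.2,-0.05,0,0,0,0],[-2.4,0.23,-0.05,0,0,0,0],[-2.7,0.26,-0.05,0,0,0,0],[-3.0,0.28,-0.05,0,0,0,0],[-3.0,0.28,-0.05,0,0,0,0],[-2.8,0.15,-0.05,0,0,0,0],[-2.0,0.05,-0.05,0,0,0,0],[-0.8,0,-0.05,0,0,0,0]]}}

```text
time_s: 19.85
tcp_pos: [0.5036, 0.1505, 0.0108]
ee_rot: [[0.002, -1.0, 0.001], [-1.0, -0.002, 0.001], [-0.001, -0.001, -1.0]]
wrist_force: [-0.0, -0.5, 0.4]
gripper_width: 0.007
```

{"method": "play_rows", "body": {"deltas": [[1,0,-0.5,0,0,0,0],[2,0,-2,0,0,0,0],[3.5,0,-3.5,0,0,0,0],[5,0,-5,0,0,0,0],[6.5,0,-6,0,0,0,0],[8,0,-7,0,0,0,0],[8,0,-7,0,0,0,0],[8,0,-7,0,0,0,0]]}}

```text
time_s: 20.65
tcp_pos: [0.5025, -0.0508, 0.1861]
ee_rot: [[-0.003, -1.0, 0.001], [-1.0, 0.003, 0.001], [-0.001, -0.001, -1.0]]
wrist_force: [-0.5, 0.6, -0.4]
gripper_width: 0.007
```

```bash
python3 look.py o
python3 - <<'E'
from station import r
import cv2,numpy as np
for c in ['scene','side']:
    im=r.capture(c)['pixels'][:,:,::-1]
    for n in ['tube_mid','bar_mid','angle_mid','bolt','square','brush']:
        out=[]
        for x in r.spot_in(c,n)[:2]:
            d=np.array(x['centre'][:2])-[.495,.226]
            out.append((x['centre'],round(x['score'],2),np.round([d@[.987,-.159],d@[.159,.987]],3).tolist()))
        print(c,n,out)
    sl=im[90:230,300:460] if c=='scene' else im[110:200,110:260]
    cv2.imwrite(f'pics/z_{c}.png',cv2.resize(sl,None,fx=4,fy=4,interpolation=2))
E
```

```text
20.8 [ 0.50202932 -0.04918307  0.18458579] [[0.001, -1.0, -0.003], [-1.0, -0.001, -0.0], [0.0, 0.003, -1.0]] [0.36035523 0.30917978 0.06126456] 0.0074142167140445565
scene tube_mid [([0.4403, 0.25, 0.0155], 0.77, [-0.058, 0.015])]
scene bar_mid [([0.5587, 0.2218, 0.0142], 0.63, [0.064, 0.006])]
scene angle_mid [([0.4811, 0.2102, 0.0219], 0.71, [-0.011, -0.018])]
scene bolt [([0.7321, 0.0254, 0.0468], 0.74, [0.266, -0.16])]
scene square [([0.7186, -0.1994, 0.0227], 0.8, [0.288, -0.384])]
scene brush [([0.5745, -0.3993, 0.019], 0.93, [0.178, -0.605])]
side tube_mid [([0.4317, 0.2417, 0.0202], 0.76, [-0.065, 0.005])]
side bar_mid [([0.553, 0.217, 0.0175], 0.57, [0.059, 0.0])]
side angle_mid [([0.4995, 0.2205, 0.0187], 0.72, [0.005, -0.005])]
side bolt [([0.7233, 0.015, 0.0408], 0.57, [0.259, -0.172]), ([0.4327, 0.2412, 0.0216], 0.45, [-0.064, 0.005])]
side square [([0.7167, -0.2067, 0.0195], 0.64, [0.288, -0.392])]
side brush [([0.5643, -0.405, 0.0211], 0.81, [0.169, -0.612])]
```

View pics/z_scene.png

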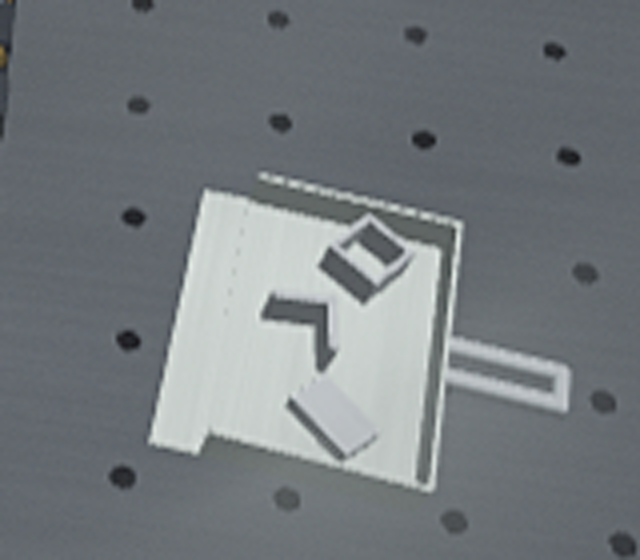

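View pics/o_scene.png

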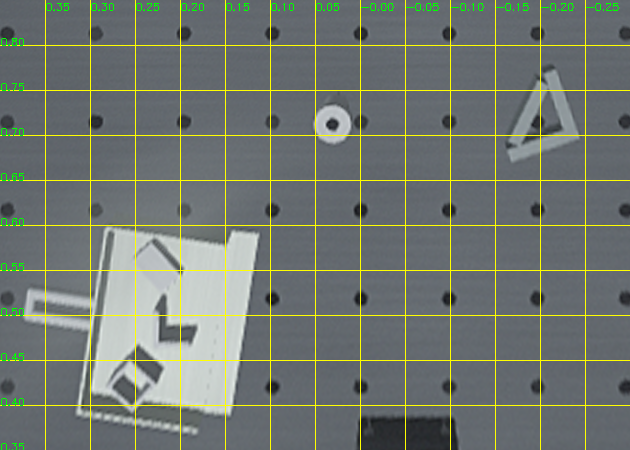

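View pics/o_side.png

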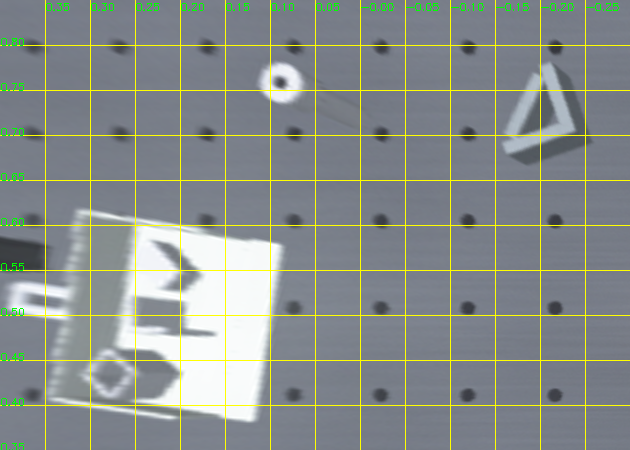

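All three offcuts are inside the pan, well past the lip. The bolt, square and brush have not moved, and the hand is clear.

```bash
python3 -c "
from station import r
print(r.finish_job())"
```

```text
the job is handed in; nothing more can be done
None
```

I swept all three offcuts over the lip into the scrap pan and handed the job in at about 21 s of the 72 s allowed. No verdict was reported.

- **How they were pushed:** For the tube and the flat bar, I held one corner between the partly open fingertips. For the angle iron, I kept the closed fingertips in the hollow of the L. I pushed at about 0.1 m/s, and the wrist force readings between moves stayed below about 6 N.
- **Where they ended up:** The last pictures put the offcuts at these positions in the pan's frame. The limits are x between -100 and 100 mm, and y between -50 and 65 mm.

| Offcut | x (mm) | y (mm) |
|---|---|---|
| tube | about -60 | about 10 to 20 |
| bar | about 62 | about 5 |
| angle | about -11 to 5 | about -18 to -5 |

- **Bystanders:** The bolt, magnetic square and brush read within about 6 mm of where they started, which is close to the measuring error (good to about 4 mm). They look unmoved in the pictures.
- **Hand:** It was clear, about 185 mm above the table.
- **Disagreements:** The scene and side cameras differed by up to about 16 mm on the offcuts. This is probably because they see different faces, and it is well inside the margins. In the side view, the network also gave the tube as a low-scoring second guess for the bolt. I did not measure the offcuts' speed directly, either during the pushes or at rest.

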